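# Find the full salt tin by heft and hold it up

### The arm

A 6-joint arm with a two-finger parallel gripper is mounted at the origin on the work surface. World frame = base frame: x ahead of the robot, y to its left, z up, the work surface at z = 0. Lengths are in mm, angles in rad, forces in N, time in s.
With the tool pointing down it reaches from about 300 to 775 mm from the base axis. Payload 14.6 kg.
Tool frame: the origin (TCP) lies on the centre line of the jaws, within the pads' length; the fingertips stand 11 mm ahead of it and the grasp point (between the pads) lies 8 mm behind it; x points along the fingers, y is the direction in which the jaws open and shut, and the axes are right-handed (so a half turn about x gives the same grasp; the last joint's range is limited). The gripper opens to 94 mm and grips with 3 to 60 N. Pads are 16 mm wide; open, the fingers measure 119 mm over their backs; the gripper's body (75 mm by 177 mm) begins 78 mm behind the grasp point.
Start: joints at [1.254, 0.3, 1.521, -0, 1.321, -0.067], TCP at [135.963, 532.92, 216.446] pointing down, gripper open.
Joint ranges: [-3.03, 3.03], [-0.79, 2.21], [0.23, 2.52], [-1.04, 4.18], [0, 3.07], [-2.55, 2.55]. Speed limits (rad/s): [2.22, 2.22, 2.57, 3.14, 3.14, 3.14].

### API

Orientations are given as [roll, pitch, yaw] about the fixed x, y, z axes, in that order (R = Rz(yaw) Ry(pitch) Rx(roll)).
In Python, from cell import manip gives the robot as it stands.
- The arm moves only by the shell command python3 -m handwheel 'ROWS' [OPENING] [FORCE]. ROWS is JSON, a list of rows, each a list of 2 entries, a list of its own where there are three numbers: the shift along the tool's x, y, z in mm, then the turn about the tool's x in rad. In form: [[[x, y, z], spin], ...]. A call has exactly 10 rows; each row shifts and turns the commanded pose from where the row before left it, along the tool's axes as they then stand; what a row does not reach is not made up. A row lasts 1/8 s, in which the tool goes at most 62.5 mm and 10.7 degrees, less where a joint would pass 70% of its speed; a pose out of reach is approached as far as the arm can. A call with a gripper value outside its range is refused whole. OPENING is the closure in counts, from 0 (fully open) to 255 (shut), set as the call begins (- or left out, the last holds). The fingers move at their own pace and stop on an object; FORCE is the grip in N (left out, the last holds). Time passes only in rows, so rows that do not move let the fingers close, or fill a call up. It gives the time, the measured TCP pose, the force and the opening at its end, in the units of the state.
- manip.read_state(): the state, without advancing time (a new reading comes with each control period).
- manip.camera(name): name is "scene" or "top" or "wrist"; returns a dict with "pixels" (384x512x3 uint8, red, green, blue), "z_map" (384x512 float32, mm along the optical axis (not along the pixel's ray), 0 where there is no reading), "mtx" (3x3 intrinsics, pixels), "xyz" and "orientation" of the camera in the world. Camera axes: x right, y up, looking along -z (the intrinsics and any distortion apply to the point x, -y, -z); pixel columns grow to the right and rows downward; lengths in mm; the calibration is good to about 2 mm. A picture is of the moment at which its call begins.
- manip.sign_off(): hands the job in, once; it reports no verdict.
Trained networks look in the newest picture that a camera, given by its name, has taken for a name from the list of things; names that differ only in an ending like _2 or _b are one class to them, and where a whole thing is asked for, a point or a joint stands for the part that bears it (a point fixed in the world has none). Each returns a list of dicts, best first, with "confidence" (0 to 1); they miss things now and then, are a little off and sometimes report something else, mostly with a low value. They report only what shows in the picture. A call takes as long as a camera call. They do not tell look-alikes from the thing itself.
- manip.cut_out(target, camera): "region" (384x512 bool, what is visible of it) and "centre" ([column, row] in pixels, amid what is visible of it).
The state is a dict: "clock": time; "joints": joint angles; "qd": joint speeds; "effort": joint torques, N m; "eef_pos": TCP position; "eef_rot": TCP orientation; "wrist_force": force on the tool from outside, world axes, zero at the start; "moment": the same for the moment, N m; "finger_gap": finger opening in mm.
Only numpy, scipy, OpenCV 4.12 (cv2) and the standard library are available. Lean on these libraries where they do the work, as an engineer would, in place of code of your own. Each camera call takes 0.05 s, during which the arm holds its last target. There are 200 camera calls.

### The job

Swing the rack's red-gripped keeper bar down to the far side until it rests fully in its catches, so the three salt tins can be got at. Then heft them one at a time from the robot's left to its right: lift each a good 3 cm straight up from its place, pause there about a second to feel its weight, and set it back upright in its own place (the last need not go back if it proves the heaviest). Finish holding the heaviest tin upright in the gripper, its underside at least 20 cm above the ledge, with the other two back in their places, the keeper bar still down, and the other pantry things left alone.

Things in the scene. Friction and masses are not known exactly. Their poses are not given: they have to be found in the camera images.
- rack: dark wooden tin rack screwed to the ledge, 90 mm (x) by 310 mm (y); floor 6 mm up, rims 16 mm high, end cheeks 60 mm high. Three tin places at x = 0, y = +90, 0, -90 mm (cork discs). Origin under its centre, z up; +x points roughly away from the robot, +y to the robot's left. Two steel catches (saddles 50 mm high, 16 mm wide) for the keeper bar at x = 115, y = +-100 mm.
- keeper (a joint): hinge of the keeper bar, a steel U-shaped bail of 10 mm rod as long as the rack. Axis along the rack's y, at its x = 0, 45 mm above the ledge; arms 115 mm long. 0 rad = level, fully down in both catches on the far (+x) side (hard stop); 1.57 = straight up over the tins. It stays where it is left (friction: about 2 N at the bar).
- keeper_grip (a point): centre of the red grip on the keeper's cross bar, 16 mm thick and 100 mm long along the rack's y, 115 mm from the hinge axis (pivot line at the rack's x = 0, 45 mm above the ledge). At rest in the catches it is 45 mm above the ledge.
- tin_a_mid (a point): one of three identical closed round blue tins with a flat aluminium lid, 60 mm across and 75 mm tall, upright; point at the tin's centre, 37.5 mm above its underside, z up. All stand on the rack's floor, one on each place, in any order. They weigh between 0.08 and 0.4 kg; one is heavier than each of the others by at least 0.15 kg, which only its weight shows.
- tin_b_mid (a point): one of three identical closed round blue tins with a flat aluminium lid, 60 mm across and 75 mm tall, upright; point at the tin's centre, 37.5 mm above its underside, z up. All stand on the rack's floor, one on each place, in any order. They weigh between 0.08 and 0.4 kg; one is heavier than each of the others by at least 0.15 kg, which only its weight shows.
- tin_c_mid (a point): one of three identical closed round blue tins with a flat aluminium lid, 60 mm across and 75 mm tall, upright; point at the tin's centre, 37.5 mm above its underside, z up. All stand on the rack's floor, one on each place, in any order. They weigh between 0.08 and 0.4 kg; one is heavier than each of the others by at least 0.15 kg, which only its weight shows.
- scoop: bystander: green plastic scoop, 75 x 55 x 35 mm, with a 100 mm handle along its -x; origin under the centre of its pan. Loose, leave alone.
- ramekin: bystander: white ceramic ramekin, 84 mm across, 45 mm tall; origin under its centre. Loose, leave alone.
- shaker: bystander: glass salt shaker with a steel twist cap, 44 mm across, 92 mm tall; origin under its centre. Loose, leave alone.
- spoons: bystander: ring of four steel measuring spoons fanned out flat, about 120 mm long, 8 mm tall; origin at the ring end, spoons along its +x. Loose, leave alone.
- jar: bystander: amber glass jar, 64 mm across, 100 mm tall; origin under its centre. Loose, leave alone.
Things that resemble listed ones, but are neither listed nor needed, are in the scene too. What is shaped like the part that bears tin_a_mid but pink, purple or turquoise is not meant.

How it is judged:
By the outcome, as a careful person would: the job done as asked, in the order asked, and still so for the second after the job is handed in, while the arm keeps its last pose, push and grip.
It also fails if it takes over 72 s, if anything falls off the work surface, if the arm or the gripper's body presses on something with over 40 N, if the wrist force passes 120 N, or if a joint passes its speed limit or range.

## Working session

There is one attempt and no reset: what is moved stays moved. The work goes in short steps, Python scripts to look and compute and a shell command to move; the robot and the scene stay as the last step left them, time stands still between calls to the robot, and variables do not carry over. Pictures are saved under pics/ and viewed, about 8 in all and at most 12, crops included, and the job is handed in when it is done.

```bash
mkdir -p pics; cat > h.py <<'E'
import numpy as np, cv2
from cell import manip
from scipy.spatial.transform import Rotation as R
def cam(n):
    return manip.camera(n)
def rot(o):
    o=np.array(o,float)
    if o.shape==(3,3): return o
    return R.from_euler('xyz',o).as_matrix() if o.size==3 else R.from_quat(o).as_matrix()
def world(c,u,v,z=None):
    u=np.atleast_1d(u).astype(float);v=np.atleast_1d(v).astype(float)
    K=np.array(c['mtx'])
    d=c['z_map'][v.astype(int),u.astype(int)] if z is None else z
    p=np.stack([(u-K[0,2])/K[0,0]*d,-(v-K[1,2])/K[1,1]*d,-d*np.ones_like(u)],1)
    return p@rot(c['orientation']).T+np.array(c['xyz'])
def pix(c,P):
    q=(np.atleast_2d(P)-np.array(c['xyz']))@rot(c['orientation'])
    K=np.array(c['mtx']); return np.stack([K[0,0]*q[:,0]/-q[:,2]+K[0,2],K[1,1]*q[:,1]/q[:,2]+K[1,2]],1)
def save(c,n,crop=None,s=1):
    im=c['pixels'][:,:,::-1]
    if crop: im=im[crop[1]:crop[3],crop[0]:crop[2]]
    cv2.imwrite('pics/'+n,cv2.resize(im,None,fx=s,fy=s,interpolation=cv2.INTER_CUBIC))
E
python3 - <<'E'
from h import *
s=manip.read_state();print({k:np.round(v,3) for k,v in s.items()})
a=cam('top');b=cam('scene')
im=np.vstack([a['pixels'],b['pixels']])[:,:,::-1]
cv2.imwrite('pics/1.png',cv2.resize(im,(400*2,600*2)) if 0 else np.hstack([a['pixels'],b['pixels']])[:,:,::-1][:, :, :] if 0 else a['pixels'][:,:,::-1]);save(b,'2.png')
print(a['orientation'],a['xyz'],b['orientation'],b['xyz'],a['mtx'])
for cn,c in(('top',a),('scene',b)):
  for t in('rack','keeper','keeper_grip','tin_a_mid'):
    for r in manip.cut_out(t,cn):
      v,u=np.nonzero(r['region']);p=world(c,u,v);ok=c['z_map'][v,u]>0
      print(cn,t,round(r['confidence'],2),np.round(r['centre']),len(u),np.median(p[ok],0).round(),np.percentile(p[ok],[2,98],0).round().tolist())
E
```

```text
{'clock': np.float64(0.0), 'joints': array([ 1.254,  0.3  ,  1.522, -0.   ,  1.321, -0.067]), 'qd': array([ 0.001, -0.003, -0.002,  0.001,  0.   ,  0.   ]), 'effort': array([ 2.0000e-03, -5.3181e+01, -3.5273e+01,  7.1000e-02,  2.5000e-02,
       -0.0000e+00]), 'eef_pos': array([135.875, 532.688, 215.893]), 'eef_rot': array([-1.629,  1.57 , -1.879]), 'wrist_force': array([0.313, 0.662, 0.09 ]), 'moment': array([-0.02 ,  0.031, -0.036]), 'finger_gap': np.float64(93.989)}
[ 0.08910237 -0.00683159 -1.57555953] [ 466.88488199  -16.16263384 1213.30008314] [ 9.23005438e-01 -1.87016007e-03  2.46449452e+00] [1220.4540432   795.06887812  853.84622115] [[394.04016126   0.         252.76883297]
 [  0.         394.04016126 191.09724763]
 [  0.           0.           1.        ]]
top rack 0.61 [241. 211.] 2569 [495.   8.   9.] [[428.0, -148.0, 1.0], [592.0, 158.0, 163.0]]
top keeper 0.94 [250. 211.] 645 [510. -14. 159.] [[473.0, -155.0, -2.0], [529.0, 159.0, 165.0]]
top keeper_grip 0.7 [239. 207.] 562 [513.  11. 160.] [[479.0, -152.0, 70.0], [527.0, 160.0, 165.0]]
top tin_a_mid 0.95 [196. 272.] 44
[... 732 characters left out ...]
, 93.0]]
scene keeper_grip 0.98 [272. 160.] 361 [517.  14. 157.] [[357.0, -304.0, -0.0], [533.0, 165.0, 164.0]]
scene keeper_grip 0.57 [263. 171.] 346 [486. -67.  62.] [[455.0, -106.0, 10.0], [500.0, -52.0, 83.0]]
scene tin_a_mid 0.85 [332. 188.] 456 [354. 143.  56.] [[316.0, 107.0, 2.0], [369.0, 160.0, 77.0]]
scene tin_a_mid 0.81 [292. 163.] 352 [363. -51.  59.] [[328.0, -91.0, 5.0], [381.0, -35.0, 78.0]]
scene tin_a_mid 0.72 [278. 183.] 480 [494.  19.  60.] [[393.0, -55.0, 2.0], [515.0, 38.0, 84.0]]
scene tin_a_mid 0.66 [311. 177.] 425 [374.  54.  55.] [[306.0, 13.0, -1.0], [391.0, 71.0, 77.0]]
scene tin_a_mid 0.62 [222. 211.] 527 [714.   6.  57.] [[679.0, -35.0, 0.0], [734.0, 20.0, 77.0]]
```

View pics/1.png

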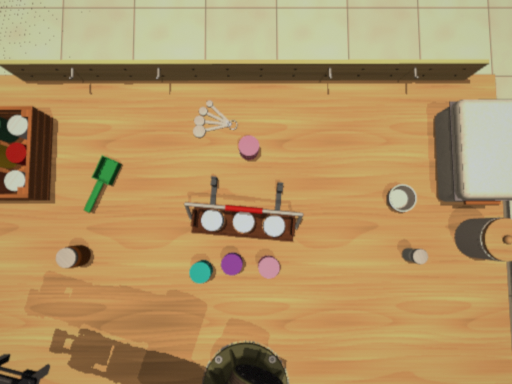

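View pics/2.png

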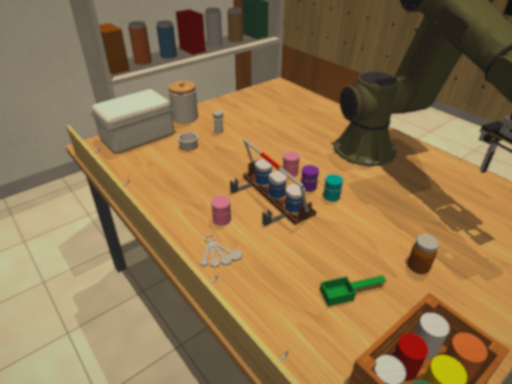

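Top view: three blue tins with aluminium lids stand in the rack at (211,220), (243,222) and (274,226). The red grip is at (244,209), with the bar nearly upright. The catches are at (214,183) and (279,188), on the far side. Look-alikes on the table are pink at (249,147) and (269,266), purple at (232,264) and turquoise at (201,271), none of them meant. The crate at the left is also not meant.

```bash
cat > meas.py <<'E'
from h import *
def lids(c):
    v,u=np.mgrid[190:245,180:310];v=v.ravel();u=u.ravel();p=world(c,u,v)
    m=(p[:,2]>72)&(p[:,2]<92)&(p[:,0]>430)&(p[:,0]<560)&(c['pixels'][v,u].min(1)>120)
    img=np.zeros(c['z_map'].shape,np.uint8);img[v[m],u[m]]=1
    n,l,st,ce=cv2.connectedComponentsWithStats(img)
    out=[]
    for i in range(1,n):
        if st[i,4]>60:
            vv,uu=np.nonzero(l==i);q=world(c,uu,vv);out.append((q.mean(0),st[i].tolist()))
    return out
E
python3 - <<'E'
from meas import *
c=cam('top');save(c,'3.png',(170,165,320,255),5)
L=lids(c)
for q,s in L: print(q.round(1),s)
v,u=np.mgrid[190:225,170:315];v=v.ravel();u=u.ravel();p=world(c,u,v);rgb=c['pixels'][v,u].astype(int)
m=(p[:,2]>120)&(p[:,2]<190);q=p[m];print('bar',len(q),q.mean(0).round(1),np.polyfit(q[:,1],q[:,0],1))
r=m&(rgb[:,0]>120)&(rgb[:,1]<60);print('red',r.sum(),p[r].mean(0).round(1),p[r].min(0).round(),p[r].max(0).round())
# rack outline: rims z 10..25
v,u=np.mgrid[170:250,180:310];v=v.ravel();u=u.ravel();p=world(c,u,v)
m=(p[:,2]>35)&(p[:,2]<60)&(p[:,0]>560)&(p[:,0]<640);
for s in (1,-1):
    k=m&(s*p[:,1]>0); print('catch',k.sum(),p[k].mean(0).round(1),p[k].min(0).round(),p[k].max(0).round())
E
```

```text
[485.   94.9  81.4] [201, 210, 21, 21, 352]
[479.2   4.5  81.4] [233, 213, 21, 20, 339]
[467.9 -83.4  81.7] [263, 216, 22, 21, 348]
bar 554 [512.1   3.  158.9] [9.46640584e-02 5.11791501e+02]
red 192 [513.    1.1 161.9] [502. -46. 156.] [524.  51. 168.]
catch 51 [602.2  94.1  44.7] [589.  85.  36.] [617. 103.  55.]
catch 51 [ 582.9 -104.6   44.6] [ 571. -113.   35.] [595. -96.  55.]
```

View pics/3.png

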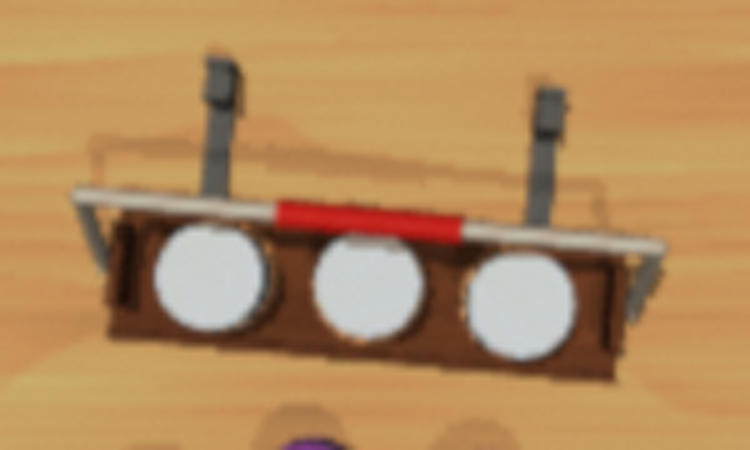

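The crop confirms it: three aluminium-lidded tins, the red grip at the centre of the bar (crop 370,222), and catches at the top (220,85) and (548,112). The rack yaw is about -0.097 rad and its origin about (478,5). The bar angle is about 1.25 rad.

```bash
cat >> h.py <<'E'
O=np.array([477.8,5.2,0]); YAW=-0.0965
ex=np.array([np.cos(YAW),np.sin(YAW),0]); ey=np.array([-ex[1],ex[0],0])
def rack(x,y,z): return O+x*ex+y*ey+np.array([0,0,z])
def togo(P):  # P = wanted grasp point; prints spin then shift in tool axes after spin
    s=manip.read_state(); M=R.from_euler('xyz',s['eef_rot']).as_matrix()
    y=M[:,1]; a=[]
    for d in (ex,-ex):
        a.append(np.arctan2(np.dot(np.cross(y,d),M[:,0]),np.dot(y,d)))
    g=np.array(s['eef_pos'])-8*M[:,0]
    print('tool axes',M.T.round(2).tolist(),'j6',s['joints'][5].round(2),'grasp in rack',np.round([(g-O)@ex,(g-O)@ey,g[2]],1))
    for sp in a:
        N=M@R.from_euler('x',sp).as_matrix()
        print('spin',round(sp,3),'then shift',(N.T@(P-g)).round(1), 'F',np.round(s['wrist_force'],2),'gap',round(float(s['finger_gap']),1),'t',round(float(s['clock']),2))
E
python3 -c "
from h import *
togo(rack(36,0,200))"
```

```text
tool axes [[0.0, 0.0, -1.0], [0.25, 0.97, 0.0], [0.97, -0.25, 0.0]] j6 -0.07 grasp in rack [-391.1  492.3  224.5]
spin 1.417 then shift [ 24.4 427.1 492.3] F [ 0.29  0.62 -1.12] gap 94.0 t 0.55
spin -1.724 then shift [  24.4 -427.1 -492.3] F [ 0.29  0.62 -1.12] gap 94.0 t 0.55
```

```bash
python3 -m handwheel '[[[0,0,0],0.177],[[0,0,0],0.177],[[0,0,0],0.177],[[0,0,0],0.177],[[0,0,0],0.177],[[0,0,0],0.177],[[0,0,0],0.177],[[0,0,0],0.178],[[0,25,29],0],[[0,35,41],0]]' 0 10
python3 -m handwheel '[[[0,36,41],0],[[0,36,41],0],[[0,36,41],0],[[0,36,41],0],[[0,36,41],0],[[0,36,41],0],[[0,36,41],0],[[0,36,41],0],[[0,36,41],0],[[0,30,35],0]]' 
python3 -c "
from h import *
togo(rack(36,0,154))"
```

```text
clock: 1.8
eef_pos: [189.1, 456.9, 216.2]
eef_rot: [-0.183, 1.571, -1.848]
wrist_force: [-0.2, 0.2, 0.5]
finger_gap: 93.9
clock: 3.05
eef_pos: [503.5, 19.6, 216.5]
eef_rot: [1.715, 1.571, 0.048]
wrist_force: [0.0, 0.7, 0.7]
finger_gap: 94.3
tool axes [[0.0, 0.0, -1.0], [1.0, -0.1, 0.0], [-0.1, -1.0, -0.0]] j6 0.06 grasp in rack [ 24.2  16.8 224.5]
spin -0.0 then shift [70.5 11.8 16.8] F [0.04 0.7  0.71] gap 94.3 t 3.05
spin 3.141 then shift [ 70.5 -11.8 -16.8] F [0.04 0.7  0.71] gap 94.3 t 3.05
```

```bash
python3 -m handwheel '[[[0,6,9],0],[[0,6,8],0],[[15,0,0],0],[[20,0,0],0],[[20,0,0],0],[[15,0,0],0],[[0,0,0],0],[[0,0,0],0],[[0,0,0],0],[[0,0,0],0]]' 0 10
python3 -m handwheel '[[[0,0,0],0],[[0,0,0],0],[[0,0,0],0],[[0,0,0],0],[[0,0,0],0],[[0,0,0],0],[[0,0,0],0],[[0,0,0],0],[[0,0,0],0],[[0,0,0],0]]' 255 10
python3 - <<'E'
from h import *
togo(rack(36,0,154))
c=cam('wrist');save(c,'4.png')
E
```

```text
clock: 4.3
eef_pos: [513.1, 3.3, 146.9]
eef_rot: [1.611, 1.57, -0.056]
wrist_force: [-0.0, 0.3, 0.6]
finger_gap: 94.1
clock: 5.55
eef_pos: [513.1, 3.3, 146.6]
eef_rot: [1.623, 1.57, -0.044]
wrist_force: [1.6, 0.1, -0.0]
finger_gap: 15.7
tool axes [[0.0, -0.0, -1.0], [1.0, -0.1, 0.0], [-0.1, -1.0, -0.0]] j6 0.03 grasp in rack [ 35.3   1.5 154.6]
spin 0.0 then shift [0.6 0.7 1.5] F [ 1.58  0.08 -0.02] gap 15.7 t 5.55
spin -3.141 then shift [ 0.6 -0.7 -1.5] F [ 1.58  0.08 -0.02] gap 15.7 t 5.55
```

View pics/4.png

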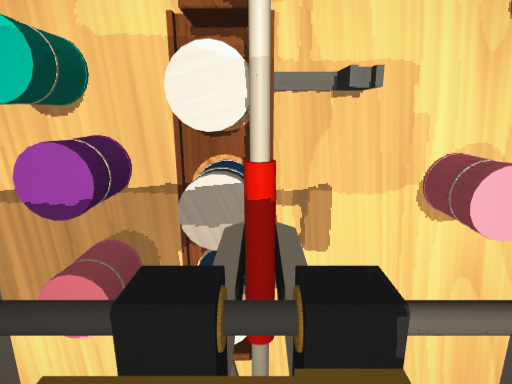

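The wrist view shows the jaws closed around the red grip, at (260,310) in the image. I'll swing it along the arc.

```bash
python3 -m handwheel '[[[5.3,13.4,0],0],[[7,12.7,0],0],[[8.5,11.8,0],0],[[9.9,10.6,0],0],[[11.1,9.2,0],0],[[12.2,7.7,0],0],[[13.1,6.2,0],0],[[13.7,4.5,0],0],[[14.2,2.7,0],0],[[14.5,0.9,0],0]]'
python3 -m handwheel '[[[1,0,0],0],[[1,0,0],0],[[1,0,0],0],[[0,0,0],0],[[0,0,0],0],[[0,0,0],0],[[0,0,0],0],[[0,0,0],0],[[0,0,0],0],[[0,0,0],0]]'
python3 -c "
from h import *
togo(rack(115,0,45))"
```

```text
clock: 6.85
eef_pos: [594.7, -4.5, 37.2]
eef_rot: [1.597, 1.565, -0.07]
wrist_force: [14.1, -1.1, 2.3]
finger_gap: 15.8
clock: 8.1
eef_pos: [594.8, -4.5, 34.6]
eef_rot: [1.6, 1.564, -0.067]
wrist_force: [15.7, -1.5, 0.6]
finger_gap: 15.7
tool axes [[0.01, -0.0, -1.0], [1.0, -0.1, 0.01], [-0.1, -1.0, -0.0]] j6 0.03 grasp in rack [117.4   1.6  42.6]
spin 0.0 then shift [-2.4 -2.4  1.6] F [15.75 -1.5   0.64] gap 15.7 t 8.1
spin -3.141 then shift [-2.4  2.4 -1.6] F [15.75 -1.5   0.64] gap 15.7 t 8.1
```

```bash
cat > bar.py <<'E'
from h import *
def bar():
    c=cam('top')
    v,u=np.mgrid[160:215,165:320];p=world(c,u.ravel(),v.ravel())
    q=np.stack([(p-O)@ex,(p-O)@ey,p[:,2]],1)
    for lo,hi in((-150,-115),(-85,-60),(60,85),(115,150)):
        m=(q[:,0]>95)&(q[:,0]<135)&(q[:,1]>lo)&(q[:,1]<hi)&(q[:,2]>25)
        print(lo,m.sum(),np.median(q[m],0).round(1),np.percentile(q[m,2],[10,90]).round(1))
    return c
E
python3 - <<'E'
from bar import *
c=bar();s=cam('scene')
im=np.hstack([cv2.resize(s['pixels'][130:230,215:335],(600,500),interpolation=2)])
cv2.imwrite('pics/5.png',im[:,:,::-1])
E
```

```text
-150 39 [ 115.6 -132.2   55.7] [52.5 58.7]
-85 18 [115.3 -75.9  56. ] [53.7 58.3]
60 7 [118.2  61.7 318.5] [ 53.7 324.8]
115 40 [115.3 133.5  54.9] [52.1 57.8]
```

View pics/5.png

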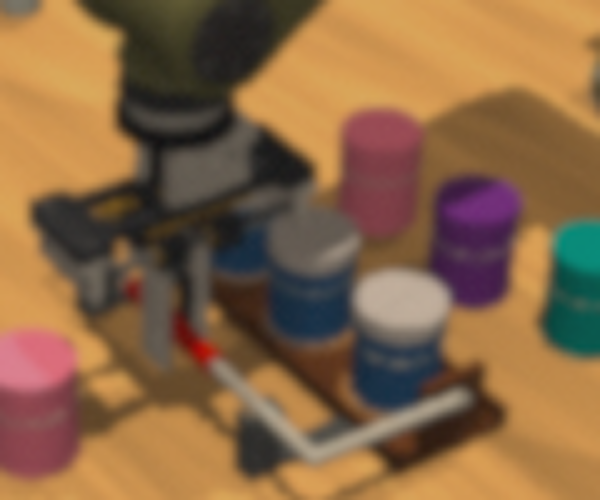

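The bar shows on the far side, but it reads about 5 mm above fully seated. I'll release it and press it home with closed fingertips.

```bash
python3 -m handwheel '[[[0,0,0],0],[[0,0,0],0],[[0,0,0],0],[[0,0,0],0],[[-15,0,0],0],[[-20,0,0],0],[[-20,0,0],0],[[0,0,0],0],[[0,0,0],0],[[0,0,0],0]]' 146 10
python3 -m handwheel '[[[0,0,0],0],[[0,0,0],0],[[0,0,0],0],[[0,0,0],0],[[0,0,0],0],[[0,0,0],0],[[0,0,0],0],[[0,0,0],0],[[0,0,0],0],[[0,0,0],0]]' 255 10
python3 - <<'E'
from bar import *
bar();togo(rack(115,0,72))
E
```

```text
clock: 9.45
eef_pos: [591.9, -4.3, 88.2]
eef_rot: [-1.543, 1.57, 3.073]
wrist_force: [0.8, 0.3, 0.3]
finger_gap: 39.9
clock: 10.7
eef_pos: [592.3, -4.3, 88.9]
eef_rot: [-2.28, 1.571, 2.337]
wrist_force: [-0.4, -0.2, 0.7]
finger_gap: 0.6
-150 40 [ 115.7 -132.2   55.6] [52.6 57.7]
-85 18 [115.4 -77.3  56.3] [52.9 58.4]
60 8 [104.2  61.6 368.2] [365.8 377.3]
115 40 [115.2 133.3  55.7] [53.6 58.6]
tool axes [[-0.0, -0.0, -1.0], [1.0, -0.1, -0.0], [-0.1, -1.0, 0.0]] j6 0.03 grasp in rack [114.8   1.6  96.9]
spin 0.0 then shift [24.9  0.2  1.6] F [ 0.57 -0.88  0.69] gap 0.5 t 10.75
spin -3.141 then shift [24.9 -0.2 -1.6] F [ 0.57 -0.88  0.69] gap 0.5 t 10.75
```

```bash
python3 -m handwheel '[[[8,0,0],0],[[8,0,0],0],[[4,0,0],0],[[2,0,0],0],[[2,0,0],0],[[1,0,0],0],[[1,0,0],0],[[1,0,0],0],[[0,0,0],0],[[0,0,0],0]]'
python3 -c "
from h import *
togo(rack(115,0,72))"
```

```text
clock: 12.0
eef_pos: [592.6, -4.3, 63.7]
eef_rot: [1.553, 1.57, -0.114]
wrist_force: [-7.3, -0.1, 18.8]
finger_gap: 0.7
tool axes [[0.0, -0.0, -1.0], [1.0, -0.1, 0.0], [-0.1, -1.0, 0.0]] j6 0.03 grasp in rack [115.1   1.6  71.7]
spin 0.001 then shift [-0.3 -0.1  1.6] F [-7.33 -0.14 18.77] gap 0.7 t 12.0
spin -3.141 then shift [-0.3  0.1 -1.6] F [-7.33 -0.14 18.77] gap 0.7 t 12.0
```

Contact was firm at 18.8 N with the tip at z≈52.7, which is the top of the grip when seated. Next is the left tin.

```bash
python3 -m handwheel '[[[-15,0,0],0],[[-25,0,0],0],[[-20,0,0],0],[[0,-22,-17],0],[[0,-31,-24],0],[[0,-31,-24],0],[[0,-31,-23],0],[[0,0,0],0],[[0,0,0],0],[[0,0,0],0]]' 0 25
python3 - <<'E'
from bar import *
from meas import lids
c=bar();togo(rack(0,90,52))
for q,s in lids(c): print(((q-O)@ex).round(1),((q-O)@ey).round(1),q.round(1),s)
w=cam('wrist');save(w,'6.png')
E
```

```text
clock: 13.25
eef_pos: [486.8, 93.8, 122.0]
eef_rot: [1.646, 1.571, -0.022]
wrist_force: [-0.3, 0.3, 0.5]
finger_gap: 93.3
-150 38 [ 115.9 -130.1   49.7] [45.8 52.8]
-85 26 [115.9 -71.8  49.5] [45.8 53.7]
60 30 [115.4  73.1  49.2] [46.4 51. ]
115 38 [115.6 133.6  48.9] [45.6 51.7]
tool axes [[-0.0, -0.0, -1.0], [1.0, -0.1, -0.0], [-0.1, -1.0, 0.0]] j6 0.21 grasp in rack [  0.3  89.  129.9]
spin -0.0 then shift [77.9 -0.3 -1. ] F [-0.33  0.24 -0.46] gap 93.7 t 13.3
spin 3.141 then shift [77.9  0.3  1. ] F [-0.33  0.24 -0.46] gap 93.7 t 13.3
3.0 -2.1 [480.6   2.8  81.9] [234, 212, 20, 20, 325]
-1.3 -88.9 [467.9 -83.2  81.6] [263, 216, 22, 21, 352]
```

View pics/6.png

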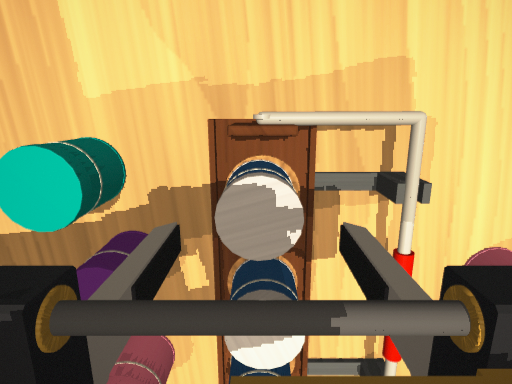

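The wrist view shows the bar down, seated in the catch at (410,188) (bar top at z≈49.5), and the left tin's lid at (258,215), centred between the jaws. I'll descend and grip.

```bash
python3 -m handwheel '[[[18,0,-1],0],[[20,0,0],0],[[20,0,0],0],[[20,0,0],0],[[0,0,0],0],[[0,0,0],0],[[0,0,0],0],[[0,0,0],0],[[0,0,0],0],[[0,0,0],0]]' 0 25
python3 -m handwheel '[[[0,0,0],0],[[0,0,0],0],[[0,0,0],0],[[0,0,0],0],[[0,0,0],0],[[0,0,0],0],[[0,0,0],0],[[0,0,0],0],[[0,0,0],0],[[0,0,0],0]]' 255 25
python3 -c "
from h import *
togo(rack(0,90,52))"
```

```text
clock: 14.6
eef_pos: [486.4, 95.4, 44.0]
eef_rot: [1.733, 1.571, 0.066]
wrist_force: [0.4, -0.7, -0.0]
finger_gap: 94.2
clock: 15.85
eef_pos: [486.3, 95.3, 43.9]
eef_rot: [0.993, 1.571, -0.673]
wrist_force: [0.6, 0.1, -0.5]
finger_gap: 59.7
tool axes [[0.0, -0.0, -1.0], [1.0, -0.1, 0.0], [-0.1, -1.0, 0.0]] j6 0.22 grasp in rack [-0.2 90.5 51.9]
spin 0.001 then shift [-0.1  0.2  0.5] F [ 0.55  0.14 -0.47] gap 59.7 t 15.85
spin -3.141 then shift [-0.1 -0.2 -0.5] F [ 0.55  0.14 -0.47] gap 59.7 t 15.85
```

```bash
cat > weigh.py <<'E'
from h import *
f=[]
for i in range(10): cam('wrist'); s=manip.read_state(); f.append(np.r_[s['wrist_force'],s['effort'][1:3]])
f=np.array(f);print('mean',f.mean(0).round(2),'sd',f.std(0).round(2),s['clock'],s['finger_gap'],np.round(s['eef_pos'],1))
E
python3 -m handwheel '[[[-8,0,0],0],[[-12,0,0],0],[[-12,0,0],0],[[-8,0,0],0],[[0,0,0],0],[[0,0,0],0],[[0,0,0],0],[[0,0,0],0],[[0,0,0],0],[[0,0,0],0]]'
python3 weigh.py
```

```text
clock: 17.1
eef_pos: [486.3, 95.3, 83.9]
eef_rot: [-1.669, 1.571, 2.947]
wrist_force: [0.2, 1.0, -1.2]
finger_gap: 59.5
mean [  0.    -0.09  -0.8  -49.99 -29.77] sd [0.52 0.38 0.56 0.01 0.  ] 17.6 59.606798571330806 [486.3  95.3  84. ]
```

Left tin is about 0.8 N. I'll set it back and go to the middle one.

```bash
python3 -m handwheel '[[[8,0,0],0],[[12,0,0],0],[[10,0,0],0],[[6,0,0],0],[[3,0,0],0],[[1,0,0],0],[[0,0,0],0],[[0,0,0],0],[[0,0,0],0],[[0,0,0],0]]'
python3 -m handwheel '[[[0,0,0],0],[[0,0,0],0],[[0,0,0],0],[[0,0,0],0],[[0,0,0],0],[[0,0,0],0],[[-15,0,0],0],[[-20,0,0],0],[[-22,0,0],0],[[-20,0,0],0]]' 0 25
python3 -m handwheel '[[[0,0,20],0],[[0,0,25],0],[[0,0,25],0],[[0,0,20],0],[[0,0,0],0],[[0,0,0],0],[[15,0,0],0],[[20,0,0],0],[[22,0,0],0],[[20,0,0],0]]'
python3 - <<'E'
from bar import *
from meas import lids
c=cam('top');togo(rack(0,0,52))
for q,s in lids(c): print(((q-O)@ex).round(1),((q-O)@ey).round(1),q.round(1),s)
E
```

```text
clock: 18.85
eef_pos: [486.3, 95.3, 44.0]
eef_rot: [1.732, 1.571, 0.065]
wrist_force: [0.5, 0.3, -1.1]
finger_gap: 59.3
clock: 20.1
eef_pos: [486.5, 95.3, 122.8]
eef_rot: [1.764, 1.57, 0.097]
wrist_force: [-0.3, 0.8, -0.2]
finger_gap: 93.7
clock: 21.35
eef_pos: [477.2, 6.3, 42.3]
eef_rot: [-1.549, 1.57, 3.068]
wrist_force: [0.3, -0.9, 1.1]
finger_gap: 93.9
tool axes [[-0.0, 0.0, -1.0], [1.0, -0.1, -0.0], [-0.1, -1.0, 0.0]] j6 0.03 grasp in rack [-1.8  1.  48.1]
spin 0.001 then shift [-3.9  1.8  1. ] F [-1.83  0.14 -3.1 ] gap 93.8 t 21.4
spin -3.14 then shift [-3.9 -1.8 -1. ] F [-1.83  0.14 -3.1 ] gap 93.8 t 21.4
-1.0 100.1 [486.4 105.   81.5] [201, 210, 14, 21, 214]
-0.7 -93.4 [468.1 -87.7  81.6] [267, 216, 18, 21, 292]
```

```bash
python3 -m handwheel '[[[0,0,0],0],[[0,0,0],0],[[0,0,0],0],[[0,0,0],0],[[0,0,0],0],[[0,0,0],0],[[0,0,0],0],[[0,0,0],0],[[0,0,0],0],[[0,0,0],0]]' 255 25
python3 -m handwheel '[[[-8,0,0],0],[[-12,0,0],0],[[-12,0,0],0],[[-8,0,0],0],[[0,0,0],0],[[0,0,0],0],[[0,0,0],0],[[0,0,0],0],[[0,0,0],0],[[0,0,0],0]]'
python3 weigh.py
```

```text
clock: 22.65
eef_pos: [478.2, 5.7, 44.5]
eef_rot: [1.62, 1.569, -0.047]
wrist_force: [1.1, -0.2, 7.0]
finger_gap: 59.7
clock: 23.9
eef_pos: [477.7, 5.8, 83.9]
eef_rot: [-1.647, 1.571, 2.969]
wrist_force: [-1.0, 0.5, -1.6]
finger_gap: 59.8
mean [ -0.27  -0.26  -1.19 -47.73 -29.51] sd [0.6  0.36 0.56 0.01 0.  ] 24.4 59.495245061121935 [477.7   5.7  83.9]
```

```bash
python3 -m handwheel '[[[8,0,0],0],[[12,0,0],0],[[10,0,0],0],[[6,0,0],0],[[2,0,0],0],[[1,0,0],0],[[0.5,0,0],0],[[0,0,0],0],[[0,0,0],0],[[0,0,0],0]]'
python3 - <<'E'
from h import *
togo(rack(0,0,52)); w=cam('wrist');save(w,'7.png')
E
```

```text
clock: 25.65
eef_pos: [477.8, 5.7, 44.6]
eef_rot: [1.472, 1.571, -0.195]
wrist_force: [-0.7, 1.0, -1.0]
finger_gap: 59.8
tool axes [[0.0, -0.0, -1.0], [1.0, -0.1, 0.0], [-0.1, -1.0, 0.0]] j6 0.03 grasp in rack [-0.1  0.5 52.6]
spin 0.001 then shift [0.6 0.1 0.5] F [-0.68  0.99 -1.01] gap 59.8 t 25.65
spin -3.141 then shift [ 0.6 -0.1 -0.5] F [-0.68  0.99 -1.01] gap 59.8 t 25.65
```

View pics/7.png

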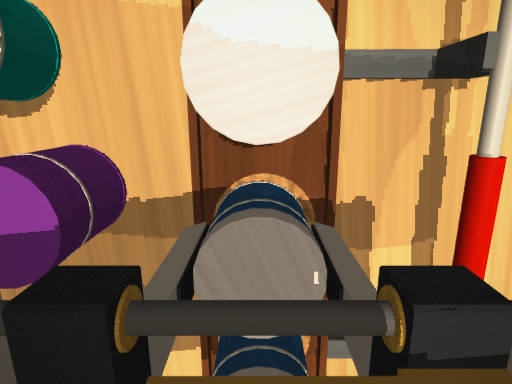

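The middle tin is held upright over its cork disc at (260,200) and the left tin is back on its place. I'll lower the last fraction, release, and go on to the right tin.

```bash
python3 -m handwheel '[[[0.6,0,0],0],[[0,0,0],0],[[0,0,0],0],[[0,0,0],0],[[0,0,0],0],[[0,0,0],0],[[0,0,0],0],[[0,0,0],0],[[0,0,0],0],[[0,0,0],0]]'
python3 -m handwheel '[[[0,0,0],0],[[0,0,0],0],[[0,0,0],0],[[0,0,0],0],[[0,0,0],0],[[0,0,0],0],[[-15,0,0],0],[[-20,0,0],0],[[-22,0,0],0],[[-20,0,0],0]]' 0 25
python3 -m handwheel '[[[0,0,20],0],[[0,0,25],0],[[0,0,25],0],[[0,0,20],0],[[15,0,0],0],[[20,0,0],0],[[22,0,0],0],[[20,0,0],0],[[0,0,0],0],[[0,0,0],0]]'
python3 - <<'E'
from h import *
from meas import lids
c=cam('top');togo(rack(0,-90,52))
for q,s in lids(c): print(((q-O)@ex).round(1),((q-O)@ey).round(1),q.round(1),s)
E
```

```text
clock: 26.95
eef_pos: [477.8, 5.7, 44.5]
eef_rot: [1.544, 1.571, -0.123]
wrist_force: [-5.6, 0.0, 9.7]
finger_gap: 59.7
clock: 28.2
eef_pos: [477.9, 5.7, 122.7]
eef_rot: [1.59, 1.57, -0.077]
wrist_force: [0.1, -0.5, -0.6]
finger_gap: 94.0
clock: 29.45
eef_pos: [469.4, -83.5, 44.4]
eef_rot: [1.463, 1.57, -0.203]
wrist_force: [0.2, 0.2, 0.4]
finger_gap: 94.4
tool axes [[0.0, -0.0, -1.0], [1.0, -0.1, 0.0], [-0.1, -1.0, 0.0]] j6 -0.16 grasp in rack [  0.3 -89.2  52.6]
spin 0.001 then shift [ 0.6 -0.3  0.8] F [-0.37  0.59  0.43] gap 93.9 t 29.5
spin -3.141 then shift [ 0.6  0.3 -0.8] F [-0.37  0.59  0.43] gap 93.9 t 29.5
-1.5 90.1 [484.9  95.   81.3] [201, 210, 21, 21, 352]
-1.1 -0.1 [476.7   5.2  81.3] [233, 213, 20, 21, 337]
```

```bash
python3 -m handwheel '[[[0,0,0.8],0],[[0,0,0],0],[[0,0,0],0],[[0,0,0],0],[[0,0,0],0],[[0,0,0],0],[[0,0,0],0],[[0,0,0],0],[[0,0,0],0],[[0,0,0],0]]' 255 25
python3 -m handwheel '[[[-8,0,0],0],[[-12,0,0],0],[[-12,0,0],0],[[-8,0,0],0],[[0,0,0],0],[[0,0,0],0],[[0,0,0],0],[[0,0,0],0],[[0,0,0],0],[[0,0,0],0]]'
python3 weigh.py
```

```text
clock: 30.75
eef_pos: [469.1, -84.7, 43.9]
eef_rot: [1.376, 1.571, -0.291]
wrist_force: [-0.3, -0.3, 3.4]
finger_gap: 59.4
clock: 32.0
eef_pos: [469.0, -84.6, 83.8]
eef_rot: [-1.687, 1.571, 2.929]
wrist_force: [0.1, 0.0, -3.4]
finger_gap: 59.8
mean [  0.11  -0.25  -3.71 -48.69 -30.3 ] sd [0.34 0.61 0.4  0.01 0.  ] 32.5 59.81874536911665 [469.  -84.6  83.9]
```

The right tin is clearly heaviest: 3.7 N against 0.8 and 1.2. It was also the last, so I'll lift it high.

```bash
python3 -m handwheel '[[[-10,0,0],0],[[-20,0,0],0],[[-22,0,0],0],[[-24,0,0],0],[[-24,0,0],0],[[-24,0,0],0],[[-24,0,0],0],[[-22,0,0],0],[[-16,0,0],0],[[-8,0,0],0]]' - 30
python3 -m handwheel '[[[0,0,0],0],[[0,0,0],0],[[0,0,0],0],[[0,0,0],0],[[0,0,0],0],[[0,0,0],0],[[0,0,0],0],[[0,0,0],0],[[0,0,0],0],[[0,0,0],0]]'
python3 - <<'E'
from bar import *
from meas import lids
c=bar();togo(rack(0,-90,52))
for q,s in lids(c): print(((q-O)@ex).round(1),((q-O)@ey).round(1),q.round(1),s)
s=cam('scene');im=np.vstack([cv2.resize(s['pixels'][80:230,150:350],(760,570),interpolation=2)])
cv2.imwrite('pics/8.png',im[:,:,::-1])
E
```

```text
clock: 33.75
eef_pos: [469.0, -84.7, 278.8]
eef_rot: [1.368, 1.57, -0.299]
wrist_force: [-0.4, -0.1, -3.3]
finger_gap: 59.7
clock: 35.0
eef_pos: [469.0, -84.6, 277.9]
eef_rot: [2.873, 1.571, 1.207]
wrist_force: [1.1, 0.1, -2.6]
finger_gap: 59.7
  return _methods._mean(a, axis=axis, dtype=dtype,
  ret = um.true_divide(
Traceback (most recent call last):
  File "bar.py", line 8, in bar
    print(lo,m.sum(),np.median(q[m],0).round(1),np.percentile(q[m,2],[10,90]).round(1))
                                                ~~~~~~~~~~~~~^^^^^^^^^^^^^^^^
IndexError: index -1 is out of bounds for axis 0 with size 0
```

```bash
sed -i 's/        print(lo/        if m.any(): print(lo/' bar.py; python3 - <<'E'
from bar import *
from meas import lids
c=bar()
for q,s in lids(c): print(((q-O)@ex).round(1),((q-O)@ey).round(1),q.round(1),s)
s=cam('scene');cv2.imwrite('pics/8.png',cv2.resize(s['pixels'][60:240,130:370],(760,570),interpolation=2)[:,:,::-1])
E
```

```text
-85 10 [114.7 -64.2  48.8] [45.4 51.8]
60 30 [115.3  73.1  49.5] [46.5 52.5]
115 38 [115.  135.6  49.8] [47.  52.6]
-1.5 90.0 [484.9  94.9  81.5] [201, 210, 21, 21, 352]
-1.2 -0.8 [476.6   4.5  81.5] [233, 213, 21, 21, 346]
```

View pics/8.png

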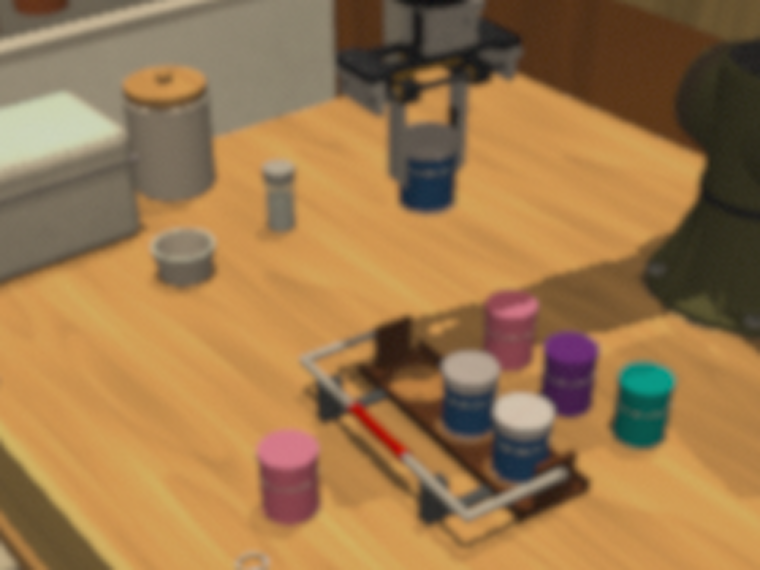

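The picture shows the bar resting in both catches at (330,395) and (435,495), two tins upright in their places at (470,395) and (522,437), and the heavy tin held upright and high at (428,170). I'm handing the job in.

```bash
python3 -c "
from cell import manip
print(manip.sign_off())"
```

```text
the job is handed in; nothing more can be done
None
```

The keeper bar is down in its catches, and the arm holds the heaviest tin, the right-hand one, upright. Its underside is about 24 cm above the ledge. The job was handed in at about 35 s of the 72 s allowed.

- **Keeper bar:** After the swing it read about 5 mm high, so I pressed it home with closed fingertips at about 19 N. The last check put the top of the rod at about 49.5 mm, against 50 mm when fully seated. Its right end was hidden by the arm in the last depth check, but the scene picture showed it down.
- **Weights:** I lifted each tin about 4 cm and held it for over a second, from left to right. They read 0.8, 1.2 and 3.7 N.
- **Other two tins:** Both are upright in their places, within about 2 mm, with their lids at the right height.
- **Bystanders:** I saw no contact with the other things. In the last picture the ramekin, the shaker and the other coloured tins look undisturbed. The jar, the scoop and most of the spoons were outside that crop, so I didn't check them at the end.

The wrist force briefly read 7–10 N twice on the middle tin: while gripping it, and while pressing it down on its place. Both readings were far below the limits.

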